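Load a carrier into the oven feeder stack

TASK

Load the blue carrier into the spring-fed feeder: push it along the free rollers right up to the end stop, so that it drops into the mouth between the two yellow catches, without lifting it off the lane. Then press it down, against the spring-loaded stack, until both catches snap shut over its top, and let go so that the spring holds it flat under the catches with the black carrier still below it. Leave the other things on the bench where they are.

Things in the scene. Friction and masses are not known exactly. Their poses are not given: they have to be found in the camera images.
- feeder: The feeder, fixed to the table: a rectangular well with clear side windows and a lane of nine free steel rollers leading to it. Origin: on the table (z = 0) under the centre of the well; z up; y runs along the lane, from the open entry towards the end stop; yaw within 0.3 rad of the world's. The well is 73 mm (x) by 103 mm (y) inside. Offsets named elsewhere are in this frame.
- lane (a point): Middle of the roller lane, at the height of the roller tops (feeder y = -160 mm, z = 95 mm). Roller axes lie at y = -64.5 to -256.5 mm, every 24 mm. The side guides are 74 mm apart inside, tops at z = 103 mm. A low wall between rollers and well (y = -51.5 to -55.5 mm) reaches z = 87 mm.
- stop (a point): Top middle of the end stop's face (feeder y = +51.5 mm, z = 112 mm). A carrier pushed against it falls about 6 mm off the rollers and rests on the catches' slopes, its underside at about z = 89 mm, its top at 109 mm, its rear face near y = -48 mm.
- mouth (a point): Centre of the well at the height of the catches' flat undersides (z = 75 mm). The two yellow catches stand in its +x and -x sides, y within 25 mm; noses reach in to x = +-30 mm, steep slopes on top up to z = 93 mm. Between the shut catches there is a 60 mm gap, room for a closed gripper. Around: corner cheeks (x beyond 36.5 mm) to z = 105 mm, blue housings to z = 95 mm.
- seated (a point): Where the loaded carrier's underside centre ends (z = 55 mm over the feeder's origin). Pressed at its centre the carrier forces the catches apart (peak 6 to 15 N), then pushes the stack down; once its top is below z = 75 mm the catches spring shut over it. It can go 8 mm lower before the follower bottoms. Released, the spring lifts it against the catches.
- carrier: The blue carrier to be loaded: a rigid box 70 mm (its x, across the lane) by 100 mm (its y, along the lane) by 20 mm high, about 0.15 kg, with an aluminium lid and a white disc at the centre of its top. It starts lying on the rollers, its axes along the feeder's. Origin: centre of its underside, z up.
- stacked: The black carrier already in the feeder, same size as the blue one; it lies on the follower, pushed up against the undersides of the catches, and is seen through the windows and from above. Origin: centre of its underside.
- follower (a joint): Travel of the orange follower plate under the stack, in m, growing downwards: about 0.020 with one carrier held under the catches, 0.040 with two, 0.048 when it bottoms. Spring 220 N/m (4.4 N at 0.020, 8.8 N at 0.040, 10.6 N at 0.048).
- catch_a (a joint): How far the catch on the feeder's +x side is pushed outwards, in m: 0 when shut, at most 0.010. A spring of about 2.5 N shuts it.
- catch_b (a joint): The same for the catch on the -x side.
- spare: A bystander: red carrier, 70 x 100 x 20 mm, lying flat on the table; not to be used. Origin: centre of its underside.
- bottle: A bystander: amber bottle, 64 mm in diameter, 170 mm tall. Origin: centre of its underside.
- timer: A bystander: white bench timer, 45 x 90 x 60 mm. Origin: centre of its underside.
- partsbin: A bystander: open blue bin, 120 x 170 x 60 mm. Origin: centre of its underside.
- cup: A bystander: black cup, 76 mm in diameter, 90 mm tall. Origin: centre of its underside.
- driver: A bystander: screwdriver, 190 mm long, lying on the table.
Mind the look-alikes: they are no part of the job. What is shaped like the stacked but pink is not meant.

How it is judged:
On the way, in this order (a step that is already met when the one before it is completed fails the run):
1. the blue carrier has been rolled to the end stop (within 5 mm) and has dropped into the mouth, on top of the catches (y of carrier in the frame of feeder above -0.0035 m and z of carrier in the frame of feeder between 0.07 and 0.0935 m), for 0.1 s.
2. the blue carrier has been pressed down below the catches (z of carrier in the frame of feeder below 0.0565 m), for 0.1 s.
At the end, for the whole second after the job is handed in: The blue carrier rests flat (0.04 rad) within 6 mm of the well's centre, underside 50 to 57 mm up, held under both shut catches (within 2 mm); the black carrier still lies below it (underside under 38 mm, within 6 mm of centre); the follower is down over 37 mm (z of carrier in the frame of feeder between 0.05 and 0.057 m and horizontal distance between each of carrier, stacked and feeder below 0.006 m and angle between carrier's own z axis and vertical below 0.04 rad and value of joint each of catch_a, catch_b below 0.002 m and value of joint follower above 0.037 m and z of stacked in the frame of feeder below 0.038 m and linear speed of carrier below 0.01 m/s); the robot touches nothing.
It fails at once if the blue carrier is lifted off the lane (underside more than 20 mm above the roller tops) (z of carrier in the frame of feeder above 0.115 m).
It fails at once if one of the other things on the bench is moved by more than 30 mm (distance of any of spare, bottle, timer, partsbin, cup, driver from where it was at the start of the episode above 0.03 m).
It also fails if it takes over 48 s, if anything falls off the work surface, if the arm or the gripper's body presses on something with over 40 N, if the wrist force passes 120 N, or if a joint passes its speed limit or range.

ROBOT

A 6-joint arm with a two-finger parallel gripper is mounted at the origin on the work surface. World frame = base frame: x ahead of the robot, y to its left, z up, the work surface at z = 0. Lengths are in m, angles in rad, forces in N, time in s.
With the tool pointing down it reaches from about 0.425 to 0.95 m from the base axis. Payload 3.5 kg.
Tool frame: the origin (TCP) lies on the centre line of the jaws, within the pads' length; the fingertips stand 22 mm ahead of it and the grasp point (between the pads) lies 3 mm ahead of it; z points along the fingers, y is the direction in which the jaws open and shut (so a half turn about z gives the same grasp; the last joint's range is limited). The gripper opens to 85 mm and grips with 20 to 120 N. Pads are 22 mm wide; open, the fingers measure 114 mm over their backs; the gripper's body (76 mm by 85 mm) begins 54 mm behind the grasp point. The pads swing forward as they close: fully open they stand 13 mm farther back than shut.
Start: joints at [1.148, 0.286, 1.577, -0, 1.279, -0.15], TCP at [0.182, 0.65, 0.232] pointing down, gripper open.
Joint ranges: [-2.77, 2.77], [-0.9, 2.22], [0.21, 2.48], [-1.53, 4.67], [0.24, 2.81], [-2.84, 2.84]. Speed limits (rad/s): [2.79, 2.79, 3.14, 3.14, 3.14, 3.14].

INTERFACE

Orientations are given as a unit quaternion [x, y, z, w].
In Python, from station import arm gives the robot as it stands.
- The arm moves only by the tool drive_tool, never from a script. Its argument "series" is a list of rows, each a list of 2 entries, a list of its own where there are three numbers: the shift along the tool's x, y, z in m, then the turn, a rotation vector about the tool's x, y, z in degrees. In form: [[[tx, ty, tz], [rx, ry, rz]], ...]. A call has exactly 10 rows; each row shifts and turns the pose as measured when the row begins, along the tool's axes as they then stand; what a row does not reach is not made up. A row lasts 1/12 s, in which the tool goes at most 41.7 mm and 7.16 degrees, less where a joint would pass 70% of its speed; a pose out of reach is approached as far as the arm can. A call is refused whole if a number of a shift passes 0.0417 or a number of a turn 7.16, either way. A call with a gripper value outside its range is refused whole. "hand" is the closure, from 0 (fully open) to 1 (shut), set as the call begins (left out, the last holds). The fingers move at their own pace and stop on an object; "force" is the grip in N (left out, the last holds). Time passes only in rows, so rows that do not move let the fingers close, or fill a call up. It gives the time, the measured TCP pose, the force and the opening at its end, in the units of the state.
- arm.observe(): the state, without advancing time (a new reading comes with each control period).
- arm.snapshot(name): name is "scene" or "top"; returns a dict with "color" (420x560x3 uint8, red, green, blue), "range_z" (420x560 float32, m along the optical axis (not along the pixel's ray), 0 where there is no reading), "intrinsics" (3x3 intrinsics, pixels), "cam_to_world" (4x4, takes a point from camera to world coordinates). Camera axes: x right, y down, z forward; pixel columns grow to the right and rows downward; lengths in m; the calibration is good to about 2 mm. A picture is of the moment at which its call begins.
- arm.finish_job(): hands the job in, once; it reports no verdict.
The state is a dict: "time": time; "q": joint angles; "qd": joint speeds; "tau": joint torques, N m; "tool_pos": TCP position; "tool_rot": TCP orientation; "contact_force": force on the tool from outside, world axes, zero at the start; "ft_torque": the same for the moment, N m; "gripper_width": finger opening in m.
Only numpy, scipy, OpenCV 4.12 (cv2) and the standard library are available. Lean on these libraries where they do the work, as an engineer would, in place of code of your own. Each camera call takes 0.05 s, during which the arm holds its last target. There are 200 camera calls.

## Working session

There is one attempt and no reset: what is moved stays moved. The work goes in short steps, Python scripts to look and compute and a tool call to move; the robot and the scene stay as the last step left them, time stands still between calls to the robot, and variables do not carry over. Pictures are saved under pics/ and viewed, about 8 in all and at most 12, crops included, and the job is handed in when it is done.

Besides the shell and the picture viewer there is one more tool, called after "Request:" as name([rows], argument=value, ...), one row to a line, values as JSON. drive_tool: Moves the arm, as the interface text tells. Its arguments: {"type":"object","properties":{"series":{"type":"array"},"hand":{"type":"number"},"force":{"type":"number"}},"required":["series"]}

```bash
ls; mkdir -p pics
cat > h.py <<'E'
import numpy as np, cv2
from station import arm
def snap(n):
    s=arm.snapshot(n); return s
def pts(s):
    K=np.array(s["intrinsics"]);T=np.array(s["cam_to_world"]);z=s["range_z"];h,w=z.shape
    u,v=np.meshgrid(np.arange(w),np.arange(h))
    P=np.stack([(u-K[0,2])/K[0,0]*z,(v-K[1,2])/K[1,1]*z,z],-1)
    return P@T[:3,:3].T+T[:3,3]
def save(im,n): cv2.imwrite("pics/"+n,im[:,:,::-1])
E
python3 - <<'E'
from h import *
import pickle
a=snap("scene");b=snap("top")
pickle.dump((a,b),open("s0.pkl","wb"))
save(cv2.resize(a["color"],(800,600)),"a.png");save(cv2.resize(b["color"],(800,600)),"b.png")
print(arm.observe()); print(b["cam_to_world"],a["cam_to_world"],b["intrinsics"])
E
```

```text
pics
{'time': 0.1, 'q': array([ 1.14795404e+00,  2.87133528e-01,  1.57804077e+00, -8.95016995e-06,
        1.27860403e+00, -1.49987024e-01]), 'qd': array([-0.00236788, -0.00074529, -0.00164793, -0.00101183, -0.00141361,
       -0.00136542]), 'tau': array([ 6.80787125e-04, -4.07294762e+01, -2.93701476e+01, -1.15839362e-04,
        3.39782840e-03, -9.58501460e-06]), 'tool_pos': array([0.1816177 , 0.64948746, 0.23094235]), 'tool_rot': array([ 1.36003454e-01,  9.90707760e-01, -1.04953217e-03, -3.04634236e-04]), 'contact_force': array([0.26067538, 0.37571704, 0.35754483]), 'ft_torque': array([-0.00444817,  0.01863455, -0.00556955]), 'gripper_width': 0.08559366058359669}
[[-0.019466   -0.99142576  0.12921316  0.37550891]
 [-0.99968764  0.02132655  0.01303096 -0.01833006]
 [-0.0156749  -0.12891914 -0.99153122  1.32407231]
 [ 0.          0.          0.          1.        ]] [[ 0.56567188  0.63484063 -0.52630096  1.07393145]
 [ 0.82455004 -0.42652862  0.37173991 -0.37020434]
 [ 0.01151318 -0.64424429 -0.76473312  0.85844729]
 [ 0.          0.          0.          1.        ]] [[433.86191383   0.         284.44335109]
 [  0.         433.86191383 204.60888325]
 [  0.           0.           1.        ]]
```

View pics/a.png

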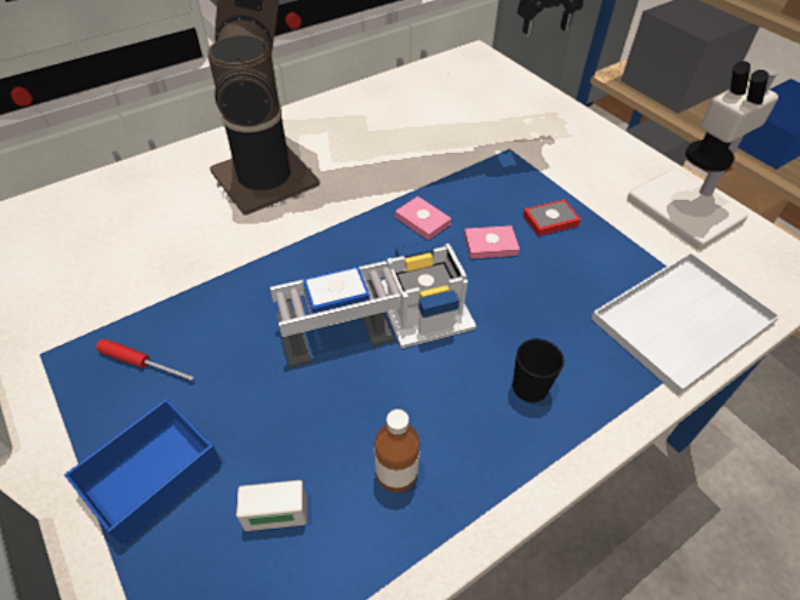

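View pics/b.png

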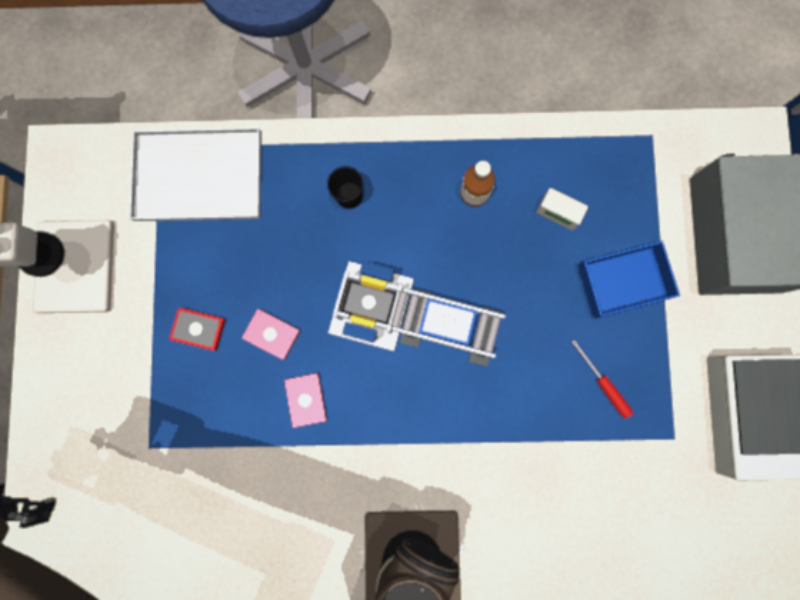

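The blue carrier is on the lane, at about (337,288) in scene and (447,320) in top. The feeder well with the yellow catches and black carrier is at (427,278) in scene and (368,302) in top. Look-alikes are the two pink carriers at top (270,334) and (305,400), and the red spare at (196,329). I choose the blue-rimmed one on the rollers.

```bash
cat >> h.py <<'E'
def ray(s,uv,z):
    K=np.array(s["intrinsics"]);T=np.array(s["cam_to_world"])
    d=T[:3,:3]@np.linalg.solve(K,[uv[0],uv[1],1.]);o=T[:3,3]
    return o+d*(z-o[2])/d[2]
def yellow(s):
    hsv=cv2.cvtColor(s["color"],cv2.COLOR_RGB2HSV)
    m=cv2.inRange(hsv,(20,130,110),(32,255,255))
    n,l,st,c=cv2.connectedComponentsWithStats(m)
    return [(c[i],st[i,4],l==i) for i in range(1,n) if st[i,4]>15]
def rect(P,sel):
    q=P[sel][:,:2].astype(np.float32); return cv2.minAreaRect(q),len(q)
E
python3 - <<'E'
from h import *
import pickle
for n,s in zip("ab",pickle.load(open("s0.pkl","rb"))):
    P=pts(s)
    for c,a,m in yellow(s): print(n,"yellow",c.round(1),a,P[m].mean(0).round(4),ray(s,c,.09).round(4))
    box=(P[...,0]>.3)&(P[...,0]<.7)&(P[...,1]>-.3)&(P[...,1]<.3)
    # lid: bright/low-sat at z~.115
    sel=box&(P[...,2]>.110)&(P[...,2]<.121)
    k=cv2.connectedComponentsWithStats(sel.astype(np.uint8))
    for i in range(1,k[0]):
        if k[2][i,4]>100: print(n,"z.115 blob",k[3][i].round(1),k[2][i,4],rect(P,k[1]==i),P[k[1]==i].mean(0).round(4))
    hsv=cv2.cvtColor(s["color"],cv2.COLOR_RGB2HSV)
b=s
save(cv2.resize(b["color"][170:270,220:370],(780,520),interpolation=cv2.INTER_CUBIC),"c.png")
E
```

```text
a yellow [293.  182.9] 177 [0.4865 0.0881 0.0867] [0.489  0.0861 0.09  ]
a yellow [303.4 203.4] 75 [0.5624 0.0649 0.0923] [0.5608 0.0662 0.09  ]
a z.115 blob [234.1 201.5] 944 (((0.47700297832489014, -0.08131443709135056), (0.10021483153104782, 0.07344147562980652), 74.03020477294922), 944) [ 0.4788 -0.0828  0.1148]
b yellow [260.8 197.7] 107 [0.5578 0.0654 0.0899] [0.5578 0.0654 0.09  ]
b yellow [253.7 224. ] 90 [0.4798 0.0843 0.1184] [0.4824 0.0868 0.09  ]
b z.115 blob [313.3 224.7] 873 (((0.4752264618873596, -0.08153589069843292), (0.09971582889556885, 0.07049764692783356), 74.03485107421875), 873) [ 0.4748 -0.0817  0.1155]
```

View pics/c.png

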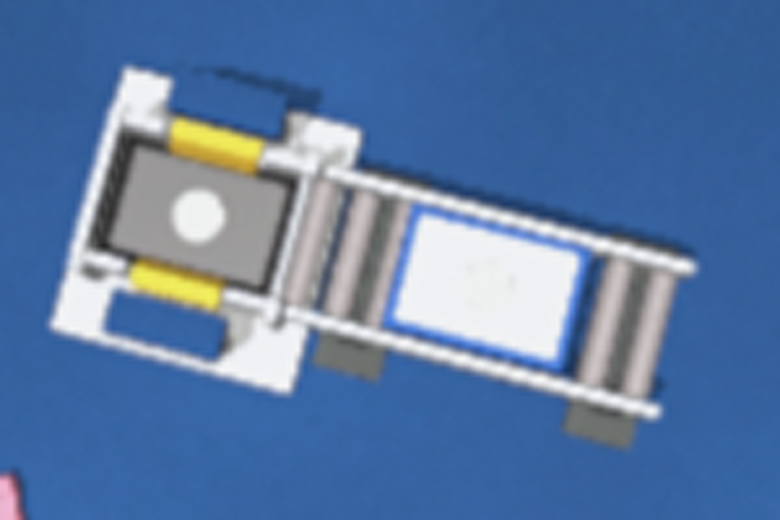

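The crop confirms the choice: blue rim and white disc on the rollers. The carrier's centre is near world (0.476,-0.081), the lane direction is about 74°, and the well's centre is near (0.521,0.076). Tool y already points along the lane (tool y ≈ feeder y, tool x ≈ -feeder x), so I'll close the gripper and move round to behind the carrier.

Request:
drive_tool([
  [[-0.03, -0.028, 0], [0, 0, 0]],
  [[-0.03, -0.028, 0], [0, 0, 0]],
  [[-0.03, -0.028, 0], [0, 0, 0]],
  [[-0.03, -0.028, 0], [0, 0, 0]],
  [[-0.03, -0.028, 0], [0, 0, 0]],
  [[-0.03, -0.028, 0], [0, 0, 0]],
  [[-0.03, -0.028, 0], [0, 0, 0]],
  [[-0.03, -0.028, 0], [0, 0, 0]],
  [[-0.03, -0.028, 0], [0, 0, 0]],
  [[-0.03, -0.028, 0], [0, 0, 0]],
], hand=1, force=60)

```text
time: 0.93
tool_pos: [0.3931, 0.2948, 0.2235]
tool_rot: [0.128, 0.992, -0.004, -0.004]
contact_force: [0.8, -0.1, 0.3]
gripper_width: -0.0
```

Request:
drive_tool([
  [[-0.018, -0.037, 0], [0, 0, 0]],
  [[-0.018, -0.037, 0], [0, 0, 0]],
  [[-0.018, -0.037, 0], [0, 0, 0]],
  [[-0.018, -0.037, 0], [0, 0, 0]],
  [[-0.018, -0.037, 0], [0, 0, 0]],
  [[-0.018, -0.037, 0], [0, 0, 0]],
  [[-0.018, -0.037, 0], [0, 0, 0]],
  [[-0.018, -0.037, 0], [0, 0, 0]],
  [[-0.018, -0.037, 0], [0, 0, 0]],
  [[-0.018, -0.037, 0], [0, 0, 0]],
])

```text
time: 1.77
tool_pos: [0.4693, -0.1147, 0.2233]
tool_rot: [0.129, 0.992, -0.004, -0.004]
contact_force: [1.3, -0.0, 0.5]
gripper_width: 0.0001
```

```bash
cat >> h.py <<'E'
from scipy.spatial.transform import Rotation as Ro
F0=np.array([.521,.076]);Y=np.array([.2752,.9614]);X=np.array([.9614,-.2752])
def st():
    o=arm.observe();p=o["tool_pos"];R=Ro.from_quat(o["tool_rot"]).as_matrix()
    d=p[:2]-F0
    print("t",round(o["time"],2),"feeder xyz",(d@X).round(4),(d@Y).round(4),p[2].round(4),"F",np.round(o["contact_force"],1),"w",round(o["gripper_width"],4))
    print("tool y ang",np.degrees(np.arctan2(R[1,1],R[0,1])).round(2),"tool z",R[:,2].round(4))
E
python3 -c "
from h import *
st()"
```

```text
t 1.77 feeder xyz 0.0028 -0.1976 0.2233 F [ 1.3 -0.   0.5] w 0.0001
tool y ang 75.23 tool z [-0.0086 -0.0071 -0.9999]
```

Request:
drive_tool([
  [[0.002, -0.025, 0], [-0.3, -0.2, 0.6]],
  [[0.001, -0.025, 0], [-0.2, -0.2, 0.6]],
  [[0, 0, 0.02], [0, 0, 0]],
  [[0, 0, 0.02], [0, 0, 0]],
  [[0, 0, 0.02], [0, 0, 0]],
  [[0, 0, 0.015], [0, 0, 0]],
  [[0, 0, 0.01], [0, 0, 0]],
  [[0, 0, 0], [0, 0, 0]],
  [[0, 0, 0], [0, 0, 0]],
  [[0, 0, 0], [0, 0, 0]],
])

```text
time: 2.6
tool_pos: [0.4513, -0.175, 0.1342]
tool_rot: [0.147, 0.989, -0.001, 0.0]
contact_force: [1.2, -0.3, -0.7]
gripper_width: -0.0003
```

```bash
python3 -c "
from h import *
st()
a=snap('scene');save(cv2.resize(a['color'][120:280,160:360],(780,624))[:600],'d.png')"
```

```text
t 2.6 feeder xyz 0.0021 -0.2605 0.1342 F [ 1.2 -0.3 -0.7] w -0.0003
tool y ang 73.12 tool z [-2.0e-04 -2.1e-03 -1.0e+00]
```

View pics/d.png

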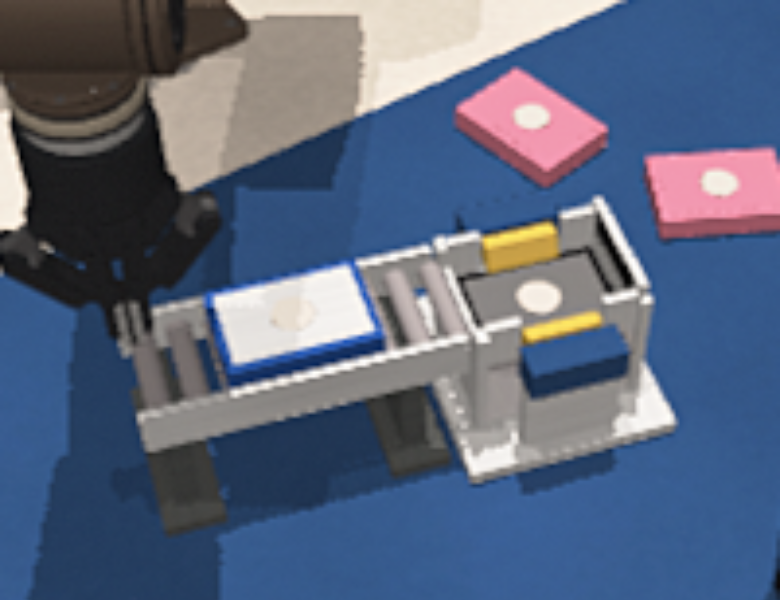

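Request:
drive_tool([
  [[0.002, 0, 0.006], [0, 0, -0.5]],
  [[0, 0, 0.005], [0, 0, -0.4]],
  [[0, 0.008, 0], [0, 0, 0]],
  [[0, 0.008, 0], [0, 0, 0]],
  [[0, 0.008, 0], [0, 0, 0]],
  [[0, 0.008, 0], [0, 0, 0]],
  [[0, 0.008, 0], [0, 0, 0]],
  [[0, 0.008, 0], [0, 0, 0]],
  [[0, 0.008, 0], [0, 0, 0]],
  [[0, 0.008, 0], [0, 0, 0]],
])

```text
time: 3.48
tool_pos: [0.4711, -0.1078, 0.1265]
tool_rot: [0.138, 0.99, -0.003, 0.004]
contact_force: [-0.3, -0.8, 0.0]
gripper_width: -0.0002
```

```bash
cat >> h.py <<'E'
def car(s):
    P=pts(s);hsv=cv2.cvtColor(s["color"],cv2.COLOR_RGB2HSV)
    d=P[...,:2]-F0;fx=d@X;fy=d@Y
    sel=(hsv[...,1]<60)&(hsv[...,2]>150)&(abs(fx)<.034)&(fy>-.26)&(fy<.056)&(P[...,2]>.06)&(P[...,2]<.12)
    sel=cv2.morphologyEx(sel.astype(np.uint8),cv2.MORPH_OPEN,np.ones((4,4)))
    k=cv2.connectedComponentsWithStats(sel)
    for i in range(1,k[0]):
        if k[2][i,4]>60:
            m=k[1]==i;print("blob",k[3][i].round(0),k[2][i,4],"fx",fx[m].min().round(4),fx[m].max().round(4),"fy",fy[m].min().round(4),fy[m].max().round(4),"z",np.median(P[m][:,2]).round(4))
E
python3 -c "
from h import *
st()
car(snap('scene'))"
```

```text
t 3.48 feeder xyz 0.0026 -0.1904 0.1265 F [-0.3 -0.8  0. ] w -0.0002
tool y ang 74.15 tool z [ 0.0077 -0.0066 -0.9999]
blob [239. 201.] 415 fx -0.0288 0.6544 fy -0.2768 -0.1163 z 0.115
blob [275. 197.] 108 fx -0.0293 0.6544 fy -0.2768 -0.0439 z 0.0936
blob [265. 197.] 63 fx -0.0965 0.6544 fy -0.2768 -0.0572 z 0.094
blob [299. 197.] 85 fx -0.0119 0.0215 fy -0.0106 0.0192 z 0.0754
```

Request:
drive_tool([
  [[0.001, 0.008, 0.002], [0, 0.3, 0]],
  [[0.001, 0.008, 0.002], [0, 0.2, 0]],
  [[0, 0.008, 0], [0, 0, 0]],
  [[0, 0.008, 0], [0, 0, 0]],
  [[0, 0.008, 0], [0, 0, 0]],
  [[0, 0.008, 0], [0, 0, 0]],
  [[0, 0.008, 0], [0, 0, 0]],
  [[0, 0.008, 0], [0, 0, 0]],
  [[0, 0.008, 0], [0, 0, 0]],
  [[0, 0.008, 0], [0, 0, 0]],
])

```text
time: 4.37
tool_pos: [0.493, -0.0213, 0.1215]
tool_rot: [0.138, 0.99, -0.002, -0.001]
contact_force: [-0.3, 0.4, -0.6]
gripper_width: 0.0001
```

```bash
python3 -c "
from h import *
st()
a=snap('scene')
save(cv2.resize(a['color'][120:280,160:360],(780,624))[:600],'e.png')"
```

```text
t 4.37 feeder xyz -0.0001 -0.1013 0.1215 F [-0.3  0.4 -0.6] w 0.0001
tool y ang 74.16 tool z [-0.0018 -0.0032 -1.    ]
```

View pics/e.png

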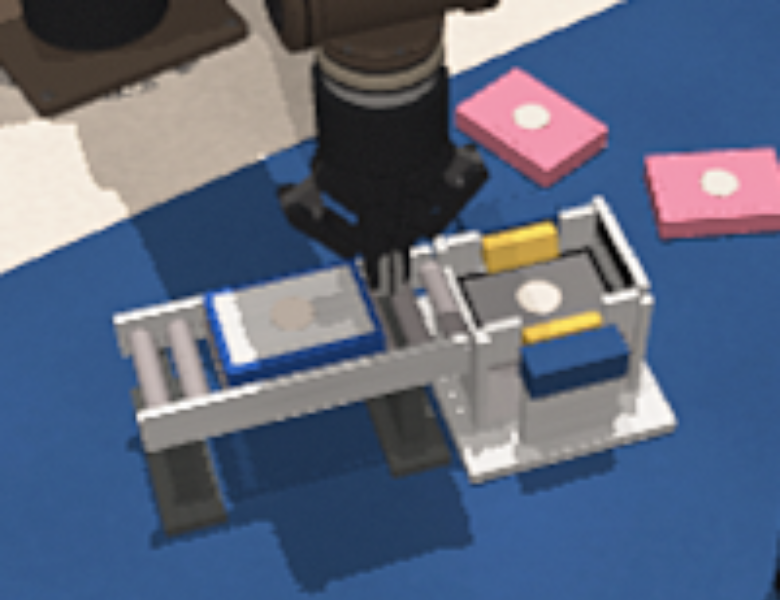

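The carrier has not moved, at crop (295,315); the finger passed over it and now stands ahead of it at (390,280). The tips must be higher than I assumed, so I'll measure their height from depth.

```bash
python3 -c "
from h import *
a=snap('scene');P=pts(a);d=P[...,:2]-F0;fx=d@X;fy=d@Y
for v in range(184,202): print(v,[(round(float(fx[v,u])*1e3),round(float(fy[v,u])*1e3),round(float(P[v,u,2])*1e3), int(a['color'][v,u].mean())) for u in range(253,270,2)])
"
```

```text
184 [(6, -116, 163, 33), (13, -113, 168, 26), (12, -108, 166, 25), (15, -104, 167, 26), (13, -98, 163, 70), (13, -93, 162, 39), (-39, -73, 104, 150), (-39, -68, 103, 251), (-38, -63, 102, 251)]
185 [(5, -116, 158, 44), (13, -113, 165, 25), (14, -108, 165, 32), (9, -102, 158, 70), (10, -98, 157, 97), (8, -92, 153, 76), (-38, -74, 102, 138), (-38, -68, 100, 137), (-36, -64, 101, 124)]
186 [(0, -115, 149, 77), (12, -113, 161, 25), (13, -108, 160, 55), (11, -103, 157, 116), (9, -97, 152, 81), (9, -93, 151, 84), (-37, -74, 99, 50), (-34, -70, 100, 134), (-36, -64, 97, 139)]
187 [(-1, -114, 145, 117), (6, -112, 151, 24), (9, -107, 152, 62), (10, -103, 152, 107), (12, -98, 153, 81), (7, -92, 145, 84), (-37, -74, 95, 56), (-36, -69, 95, 141), (-36, -64, 93, 163)]
188 [(0, -115, 142, 117), (7, -112, 148, 23), (10, -108, 150, 61), (11, -103, 149, 106), (12, -99, 150, 80), (7, -92, 142, 84), (-36, -74, 92, 59), (-37, -69, 90, 147), (-30, -66, 95, 182)]
189 [(-3, -114, 136, 114), (9, -112, 147, 22), (9, -108, 146, 62), (12, -103, 147, 107), (9, -98, 143, 81), (6, -92, 138, 82), (-34, -75, 92, 58
[... 1611 characters left out ...]
), (-30, -98, 69, 82), (-28, -93, 69, 58), (-7, -94, 92, 96), (-3, -90, 95, 112), (-3, -85, 93, 107), (-70, -59, 13, 170), (-70, -54, 11, 236)]
199 [(11, -119, 116, 138), (11, -114, 115, 69), (-26, -99, 70, 92), (-23, -95, 71, 54), (-5, -95, 91, 87), (-1, -91, 94, 112), (0, -86, 93, 110), (-71, -59, 8, 111), (-66, -55, 12, 237)]
200 [(13, -120, 115, 142), (14, -115, 114, 54), (-5, -105, 90, 100), (-22, -95, 68, 53), (-5, -95, 87, 76), (1, -91, 92, 111), (3, -87, 93, 112), (5, -82, 93, 84), (-63, -56, 11, 231)]
201 [(16, -121, 115, 159), (17, -116, 114, 63), (-1, -106, 92, 94), (-20, -96, 68, 54), (-4, -95, 85, 59), (4, -92, 91, 111), (10, -89, 97, 113), (10, -84, 95, 96), (-61, -56, 9, 202)]
```

```bash
python3 -c "
from h import *
a=snap('scene');P=pts(a);d=P[...,:2]-F0;fx=d@X;fy=d@Y+.1013;z=P[...,2]
m0=(a['range_z']>0)&(abs(fx)<.06)&(z<.3)&(z>.118)
for lo in range(-80,80,8):
    m=m0&(fy*1e3>=lo)&(fy*1e3<lo+8)
    if m.sum()>3: print(lo,m.sum(),np.sort(z[m])[:6].round(3),'fx',fx[m].min().round(3),fx[m].max().round(3))
"
```

```text
-64 34 [0.118 0.202 0.206 0.207 0.207 0.208] fx -0.011 0.015
-56 49 [0.118 0.119 0.189 0.192 0.193 0.196] fx -0.011 0.015
-48 72 [0.118 0.184 0.185 0.188 0.188 0.188] fx -0.029 0.015
-40 177 [0.118 0.119 0.171 0.175 0.176 0.176] fx -0.011 0.024
-32 174 [0.118 0.119 0.166 0.167 0.167 0.169] fx -0.025 0.03
-24 171 [0.165 0.167 0.169 0.169 0.17  0.172] fx -0.011 0.036
-16 181 [0.127 0.127 0.13  0.131 0.131 0.132] fx -0.007 0.039
-8 159 [0.123 0.127 0.128 0.128 0.129 0.13 ] fx 0.005 0.04
0 191 [0.121 0.125 0.126 0.127 0.129 0.129] fx -0.008 0.04
8 137 [0.128 0.13  0.132 0.133 0.135 0.136] fx 0.005 0.038
16 107 [0.164 0.165 0.166 0.167 0.167 0.17 ] fx -0.0 0.036
24 106 [0.166 0.166 0.17  0.171 0.172 0.172] fx -0.008 0.03
32 101 [0.171 0.172 0.173 0.173 0.176 0.177] fx -0.009 0.02
40 55 [0.183 0.184 0.186 0.188 0.19  0.19 ] fx -0.003 0.014
48 43 [0.193 0.195 0.196 0.199 0.2   0.2  ] fx -0.013 0.015
56 17 [0.2   0.205 0.207 0.207 0.211 0.212] fx -0.011 0.013
```

Request:
drive_tool([
  [[0, 0, -0.012], [0, 0, 0]],
  [[0, -0.02, -0.006], [0, 0, 0]],
  [[0, -0.022, 0], [0, 0, 0]],
  [[0, -0.022, 0], [0, 0, 0]],
  [[0, -0.022, 0], [0, 0, 0]],
  [[0, -0.022, 0], [0, 0, 0]],
  [[0, -0.02, 0], [0, 0, 0]],
  [[0, -0.01, 0], [0, 0, 0]],
  [[0, 0, 0], [0, 0, 0]],
  [[0, 0, 0], [0, 0, 0]],
])

```text
time: 5.35
tool_pos: [0.4554, -0.1634, 0.1498]
tool_rot: [0.138, 0.99, -0.004, 0.003]
contact_force: [-0.4, 0.6, -0.1]
gripper_width: -0.0002
```

```bash
python3 -c "
from h import *
st()"
```

```text
t 5.35 feeder xyz 0.0028 -0.2482 0.1498 F [-0.4  0.6 -0.1] w -0.0002
tool y ang 74.1 tool z [ 0.0052 -0.0087 -0.9999]
```

Request:
drive_tool([
  [[0.002, 0, 0.01], [-0.4, 0.4, 0]],
  [[0, 0, 0.008], [0, 0, 0]],
  [[0, 0, 0.005], [0, 0, 0]],
  [[0, 0, 0.003], [0, 0, 0]],
  [[0, 0, 0.003], [0, 0, 0]],
  [[0, 0, 0.003], [0, 0, 0]],
  [[0, 0, 0.003], [0, 0, 0]],
  [[0, 0, 0.003], [0, 0, 0]],
  [[0, 0, 0], [0, 0, 0]],
  [[0, 0, 0], [0, 0, 0]],
])

```text
time: 6.18
tool_pos: [0.4534, -0.158, 0.1063]
tool_rot: [0.136, 0.991, 0.002, -0.002]
contact_force: [0.3, 0.1, 0.3]
gripper_width: 0.0002
```

```bash
python3 -c "
from h import *
st()
a=snap('scene');P=pts(a);d=P[...,:2]-F0;fx=d@X;fy=d@Y;z=P[...,2]
m=(a['range_z']>0)&(abs(fx)<.02)&(fy<-.23)&(fy>-.265)&(z<.3)&(z>.097)
i=np.argsort(z[m])[:12];print(np.c_[fx[m][i],fy[m][i],z[m][i]].round(3).tolist())
"
```

```text
t 6.18 feeder xyz -0.0006 -0.2436 0.1063 F [0.3 0.1 0.3] w 0.0002
tool y ang 74.42 tool z [-0.003  0.004 -1.   ]
[[0.01, -0.243, 0.108], [0.008, -0.24, 0.108], [0.006, -0.251, 0.11], [0.012, -0.245, 0.111], [0.012, -0.247, 0.112], [0.01, -0.242, 0.112], [0.007, -0.234, 0.112], [0.012, -0.249, 0.113], [0.008, -0.253, 0.113], [0.01, -0.247, 0.113], [0.012, -0.244, 0.114], [0.008, -0.236, 0.115]]
```

Request:
drive_tool([
  [[0, 0, 0.003], [0, 0, 0]],
  [[0, 0, 0.002], [0, 0, 0]],
  [[0, 0.006, 0], [0, 0, 0]],
  [[0, 0.006, 0], [0, 0, 0]],
  [[0, 0.006, 0], [0, 0, 0]],
  [[0, 0.006, 0], [0, 0, 0]],
  [[0, 0.006, 0], [0, 0, 0]],
  [[0, 0.006, 0], [0, 0, 0]],
  [[0, 0.006, 0], [0, 0, 0]],
  [[0, 0.006, 0], [0, 0, 0]],
])

```text
time: 7.07
tool_pos: [0.4683, -0.1084, 0.1022]
tool_rot: [0.136, 0.991, 0.001, -0.0]
contact_force: [0.6, -0.4, 0.4]
gripper_width: -0.0002
```

```bash
python3 -c "
from h import *
st()
a=snap('scene')
save(cv2.resize(a['color'][120:280,160:360],(780,624))[:600],'f.png')"
```

```text
t 7.07 feeder xyz 0.0 -0.1918 0.1022 F [ 0.6 -0.4  0.4] w -0.0002
tool y ang 74.37 tool z [-4.0e-04  1.7e-03 -1.0e+00]
```

View pics/f.png

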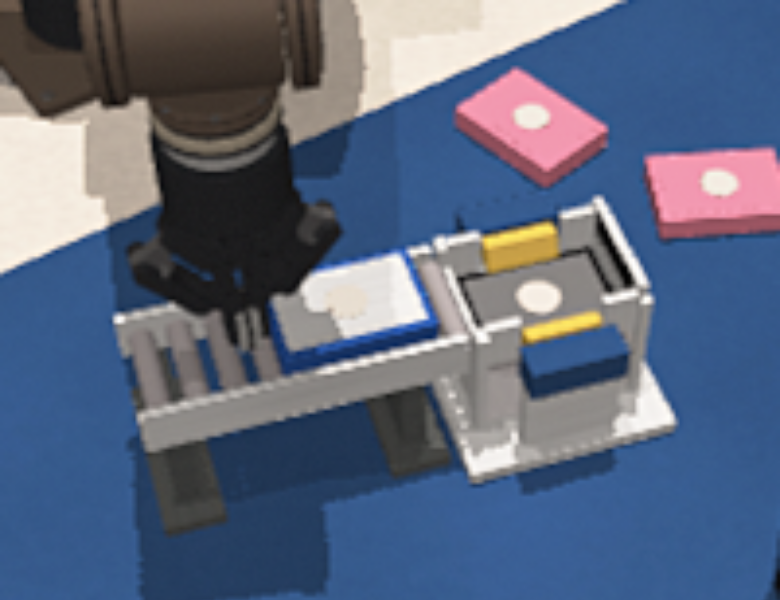

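The carrier now rolls ahead of the finger: its lid is at crop (352,300) and the finger at (250,330). I'll keep pushing.

Request:
drive_tool([
  [[0, 0.008, 0], [0, 0, 0]],
  [[0, 0.008, 0], [0, 0, 0]],
  [[0, 0.008, 0], [0, 0, 0]],
  [[0, 0.008, 0], [0, 0, 0]],
  [[0, 0.008, 0], [0, 0, 0]],
  [[0, 0.008, 0], [0, 0, 0]],
  [[0, 0.008, 0], [0, 0, 0]],
  [[0, 0.008, 0], [0, 0, 0]],
  [[0, 0.006, 0], [0, 0, 0]],
  [[0, 0.006, 0], [0, 0, 0]],
])

```text
time: 7.95
tool_pos: [0.4907, -0.0268, 0.1024]
tool_rot: [0.135, 0.991, 0.001, -0.0]
contact_force: [-1.1, -1.9, -0.3]
gripper_width: -0.0003
```

```bash
python3 -c "
from h import *
st()"
```

```text
t 7.95 feeder xyz -0.0008 -0.1071 0.1024 F [-1.1 -1.9 -0.3] w -0.0003
tool y ang 74.44 tool z [-8.0e-04  1.1e-03 -1.0e+00]
```

Request:
drive_tool([
  [[0, 0.004, 0], [0, 0, 0]],
  [[0, 0.004, 0], [0, 0, 0]],
  [[0, 0.004, 0], [0, 0, 0]],
  [[0, 0.004, 0], [0, 0, 0]],
  [[0, 0.004, 0], [0, 0, 0]],
  [[0, 0.004, 0], [0, 0, 0]],
  [[0, 0.004, 0], [0, 0, 0]],
  [[0, 0.004, 0], [0, 0, 0]],
  [[0, 0.003, 0], [0, 0, 0]],
  [[0, 0.002, 0], [0, 0, 0]],
])

```text
time: 8.78
tool_pos: [0.5012, 0.0121, 0.1019]
tool_rot: [0.135, 0.991, -0.0, -0.001]
contact_force: [-0.3, -1.6, -1.2]
gripper_width: 0.0001
```

```bash
python3 -c "
from h import *
st()
a=snap('scene')
save(cv2.resize(a['color'][120:280,160:360],(780,624))[:600],'g.png')"
```

```text
t 8.78 feeder xyz -0.0015 -0.0669 0.1019 F [-0.3 -1.6 -1.2] w 0.0001
tool y ang 74.45 tool z [-2.8e-03 -6.0e-04 -1.0e+00]
```

View pics/g.png

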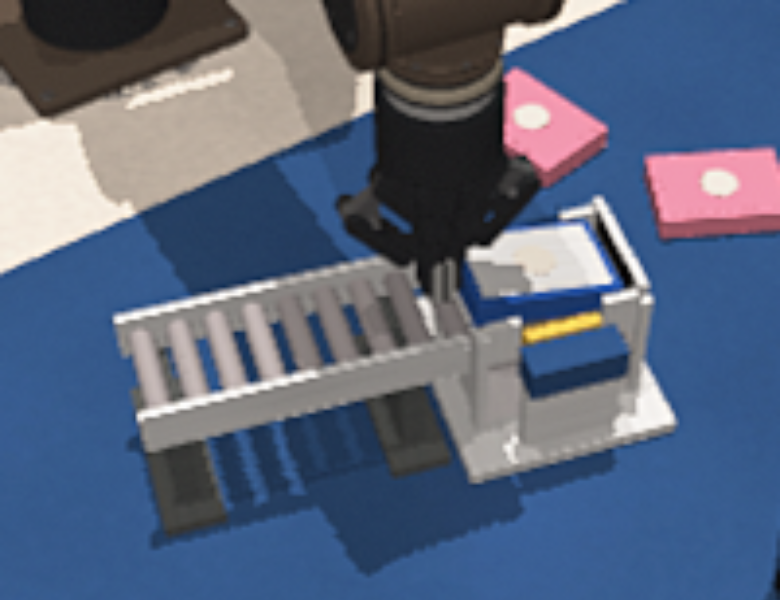

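The carrier is nearly over the mouth (lid at crop (540,260)), with a small gap left to the stop. I'll push gently until the force rises.

Request:
drive_tool([
  [[0, 0.002, 0], [0, 0, 0]],
  [[0, 0.002, 0], [0, 0, 0]],
  [[0, 0.002, 0], [0, 0, 0]],
  [[0, 0.002, 0], [0, 0, 0]],
  [[0, 0.001, 0], [0, 0, 0]],
  [[0, 0, 0], [0, 0, 0]],
  [[0, 0, 0], [0, 0, 0]],
  [[0, 0, 0], [0, 0, 0]],
  [[0, 0, 0], [0, 0, 0]],
  [[0, 0, 0], [0, 0, 0]],
])

```text
time: 9.67
tool_pos: [0.5034, 0.0187, 0.1019]
tool_rot: [0.134, 0.991, -0.004, -0.002]
contact_force: [-0.6, -2.1, -0.4]
gripper_width: 0.0002
```

```bash
cat >> h.py <<'E'
def lid(s,lo=.1,hi=.125):
    P=pts(s);d=P[...,:2]-F0;fx=d@X;fy=d@Y;z=P[...,2]
    hsv=cv2.cvtColor(s["color"],cv2.COLOR_RGB2HSV)
    m=(abs(fx)<.03)&(fy>-.045)&(fy<.045)&(z>lo)&(z<hi)&(hsv[...,1]<60)&(hsv[...,2]>70)
    A=np.c_[fx[m],fy[m],np.ones(m.sum())];c=np.linalg.lstsq(A,z[m],rcond=None)[0]
    r=z[m]-A@c;k=abs(r)<.004;c=np.linalg.lstsq(A[k],z[m][k],rcond=None)[0]
    print("lid slopes x,y",c[:2].round(3),"z0",c[2].round(4),"n",m.sum(),"fy rng",fy[m].min().round(4),fy[m].max().round(4))
E
python3 -c "
from h import *
st();lid(snap('scene'));lid(snap('top'))"
```

```text
t 9.67 feeder xyz -0.0012 -0.06 0.1019 F [-0.6 -2.1 -0.4] w 0.0002
tool y ang 74.58 tool z [-0.005  -0.0084 -1.    ]
lid slopes x,y [ 0.079 -0.145] z0 0.1111 n 473 fy rng -0.0399 0.0448
lid slopes x,y [ 0.049 -0.136] z0 0.1108 n 98 fy rng -0.0311 0.045
```

Request:
drive_tool([
  [[0, 0.0025, 0], [0, 0, 0]],
  [[0, 0.0025, 0], [0, 0, 0]],
  [[0, 0.002, 0], [0, 0, 0]],
  [[0, 0, 0], [0, 0, 0]],
  [[0, 0, 0], [0, 0, 0]],
  [[0, 0, 0], [0, 0, 0]],
  [[0, 0, 0], [0, 0, 0]],
  [[0, 0, 0], [0, 0, 0]],
  [[0, 0, 0], [0, 0, 0]],
  [[0, 0, 0], [0, 0, 0]],
])

```text
time: 10.6
tool_pos: [0.5034, 0.0184, 0.1021]
tool_rot: [0.131, 0.991, -0.014, -0.004]
contact_force: [-0.7, -3.1, -0.3]
gripper_width: -0.0001
```

```bash
python3 -c "
from h import *
st();lid(snap('scene'));lid(snap('top'))"
```

```text
t 10.6 feeder xyz -0.0011 -0.0602 0.1021 F [-0.7 -3.1 -0.3] w -0.0001
tool y ang 74.94 tool z [-0.0122 -0.0269 -0.9996]
lid slopes x,y [ 0.075 -0.131] z0 0.1107 n 468 fy rng -0.0398 0.045
lid slopes x,y [ 0.135 -0.148] z0 0.1116 n 52 fy rng -0.0312 0.045
```

```bash
python3 -c "
from h import *
o=arm.observe();print(o['ft_torque'],o['qd'].round(3))
a=snap('scene')
save(cv2.resize(a['color'][165:225,245:335],(780,520),interpolation=cv2.INTER_CUBIC),'i.png')"
```

```text
[-0.40641052  0.03913533 -0.01877939] [ 0.     0.001 -0.     0.001 -0.     0.001]
```

View pics/i.png

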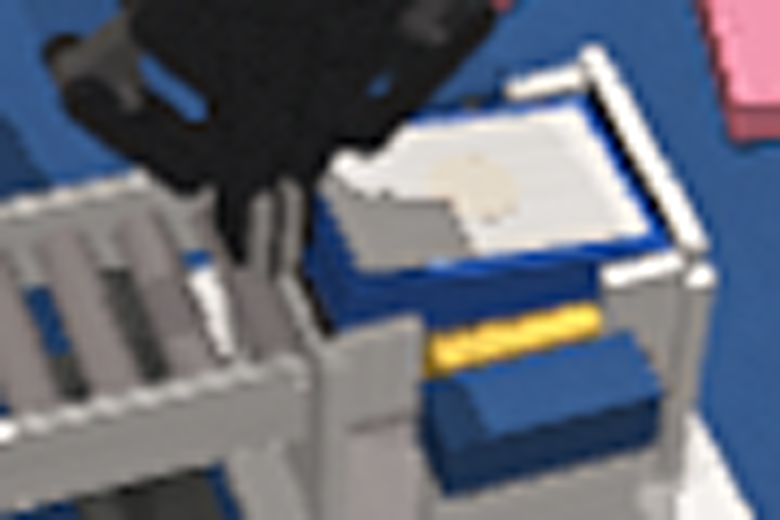

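Crop: the carrier is tilted with its front down, and its raised rear edge near (330,230) is pinched by the finger at (270,230). I'll back off so the rear can drop.

Request:
drive_tool([
  [[0, -0.004, 0], [-0.6, -0.1, 0]],
  [[0, -0.004, 0], [-0.6, -0.1, 0.5]],
  [[0, 0, 0], [-0.4, 0, 0]],
  [[0, 0, 0], [0, 0, 0]],
  [[0, 0, 0], [0, 0, 0]],
  [[0, 0, 0], [0, 0, 0]],
  [[0, 0, 0], [0, 0, 0]],
  [[0, 0, 0], [0, 0, 0]],
  [[0, 0, 0], [0, 0, 0]],
  [[0, 0, 0], [0, 0, 0]],
])

```text
time: 11.58
tool_pos: [0.5018, 0.0124, 0.1025]
tool_rot: [0.137, 0.991, 0.004, 0.001]
contact_force: [0.6, -0.8, 0.5]
gripper_width: -0.0001
```

```bash
python3 -c "
from h import *
st();a=snap('scene');lid(a);lid(snap('top'))
P=pts(a);d=P[...,:2]-F0;fx=d@X;fy=d@Y;z=P[...,2]
for lo in range(-80,70,6):
    m=(abs(fx)<.015)&(fy*1e3>=lo)&(fy*1e3<lo+6)&(z>.05)&(z<.13)
    if m.sum(): print(lo,m.sum(),np.median(z[m]).round(4),np.median(a['color'][m],0))
"
```

```text
t 11.58 feeder xyz -0.001 -0.0665 0.1025 F [ 0.6 -0.8  0.5] w -0.0001
tool y ang 74.27 tool z [ 0.0024  0.0081 -1.    ]
lid slopes x,y [0.08  0.013] z0 0.1077 n 551 fy rng -0.0435 0.0447
lid slopes x,y [0.075 0.02 ] z0 0.1078 n 195 fy rng -0.043 0.0438
-80 17 0.1173 [25. 30. 30.]
-74 33 0.1088 [104.  97.  96.]
-68 25 0.1083 [110. 106. 103.]
-62 18 0.1104 [94.5 91.5 88. ]
-56 30 0.088 [105.5 100.   99. ]
-50 25 0.1054 [ 23.  50. 106.]
-44 20 0.107 [156.5 151.5 146. ]
-38 20 0.1072 [216. 210. 205.]
-32 21 0.107 [216. 211. 205.]
-26 19 0.1074 [226. 223. 219.]
-20 17 0.1071 [226. 222. 219.]
-14 22 0.1074 [223.  216.  204.5]
-8 20 0.1079 [229.  219.5 204. ]
-2 17 0.1076 [228. 219. 204.]
4 22 0.1082 [229. 219. 205.]
10 21 0.1079 [227. 220. 211.]
16 18 0.108 [225. 222. 219.]
22 17 0.1084 [239. 236. 233.]
28 18 0.1083 [241. 238. 236.]
34 19 0.1085 [242. 239. 236.]
40 19 0.1078 [246. 243. 237.]
46 19 0.1076 [ 21.  68. 158.]
52 24 0.1111 [235.  227.5 217.5]
58 3 0.11 [251. 247. 244.]
```

```bash
cat >> h.py <<'E'
def rim(s):
    P=pts(s);d=P[...,:2]-F0;fx=d@X;fy=d@Y;z=P[...,2]
    hsv=cv2.cvtColor(s["color"],cv2.COLOR_RGB2HSV)
    blue=cv2.inRange(hsv,(95,120,40),(125,255,255))>0
    for nm,m in (("blue",blue),("grey/white",(hsv[...,1]<60))):
        m=m&(abs(fx)<.012)&(z>.103)&(z<.116)
        for r in ((-.06,-.03),(.03,.07)):
            k=m&(fy>r[0])&(fy<r[1])
            if k.sum(): print(nm,k.sum(),"fy",np.sort(fy[k])[:4].round(4),np.sort(fy[k])[-4:].round(4))
E
python3 -c "
from h import *
for n in ('scene','top'):
    s=snap(n);print(n);rim(s)
    for c,a,m in yellow(s): 
        p=ray(s,c,.09);d=p[:2]-F0;print(c.round(1),a,(d@X).round(4),(d@Y).round(4))
"
```

```text
scene
blue 18 fy [-0.0501 -0.0497 -0.0497 -0.0496] [-0.0452 -0.045  -0.0439 -0.0437]
blue 11 fy [0.0476 0.0479 0.0482 0.0491] [0.0505 0.0513 0.0516 0.0528]
grey/white 42 fy [-0.0592 -0.0588 -0.0586 -0.0565] [-0.032  -0.0312 -0.0308 -0.0307]
grey/white 57 fy [0.0301 0.0305 0.0308 0.0311] [0.0571 0.0575 0.0588 0.0594]
[303.6 203.4] 74 0.0411 0.0019
top
blue 10 fy [0.0455 0.0464 0.0464 0.0466] [0.0475 0.0485 0.0486 0.0494]
grey/white 61 fy [0.0301 0.0302 0.0308 0.0312] [0.0563 0.0563 0.0572 0.0579]
```

Request:
drive_tool([
  [[0, 0, 0.003], [0.4, 0.1, 0]],
  [[0, 0.002, 0], [0, 0, 0]],
  [[0, 0.002, 0], [0, 0, 0]],
  [[0, 0.002, 0], [0, 0, 0]],
  [[0, 0.002, 0], [0, 0, 0]],
  [[0, 0.001, 0], [0, 0, 0]],
  [[0, 0, 0], [0, 0, 0]],
  [[0, -0.004, 0], [0, 0, 0]],
  [[0, -0.004, 0], [0, 0, 0]],
  [[0, 0, 0], [0, 0, 0]],
])

```text
time: 12.62
tool_pos: [0.5021, 0.0126, 0.0994]
tool_rot: [0.136, 0.991, -0.001, -0.001]
contact_force: [0.7, -0.6, -0.0]
gripper_width: -0.0003
```

```bash
python3 -c "
from h import *
st();s=snap('scene');rim(s);lid(s);lid(snap('top'))"
```

```text
t 12.62 feeder xyz -0.0007 -0.0662 0.0994 F [ 0.7 -0.6 -0. ] w -0.0003
tool y ang 74.34 tool z [-0.0024 -0.0016 -1.    ]
blue 20 fy [-0.0487 -0.0478 -0.0477 -0.0476] [-0.0425 -0.0424 -0.0424 -0.0416]
blue 9 fy [0.0499 0.0507 0.0509 0.0509] [0.0514 0.052  0.0522 0.0526]
grey/white 35 fy [-0.0593 -0.0565 -0.0565 -0.056 ] [-0.0316 -0.0313 -0.0304 -0.0302]
grey/white 62 fy [0.0301 0.0315 0.0317 0.0321] [0.0572 0.0572 0.0574 0.0575]
lid slopes x,y [ 0.087 -0.003] z0 0.1074 n 515 fy rng -0.0422 0.0446
lid slopes x,y [ 0.099 -0.011] z0 0.1079 n 174 fy rng -0.0395 0.045
```

Request:
drive_tool([
  [[0, 0, -0.015], [0, 0, 0]],
  [[0, 0, -0.012], [0, 0, 0]],
  [[0, 0.015, 0], [0, 0, 0]],
  [[0, 0.015, 0], [0, 0, 0]],
  [[0, 0.015, 0], [0, 0, 0]],
  [[0, 0.012, 0], [0, 0, 0]],
  [[0, 0.004, 0], [0, 0, 0]],
  [[0, 0, 0], [0, 0, 0]],
  [[0, 0, 0], [0, 0, 0]],
  [[0, 0, 0], [0, 0, 0]],
])

```text
time: 13.55
tool_pos: [0.519, 0.0749, 0.1269]
tool_rot: [0.137, 0.991, 0.001, -0.002]
contact_force: [-0.1, 0.6, 0.7]
gripper_width: 0.0002
```

```bash
python3 -c "
from h import *
st()"
```

```text
t 13.55 feeder xyz -0.0016 -0.0016 0.1269 F [-0.1  0.6  0.7] w 0.0002
tool y ang 74.21 tool z [-0.0028  0.0021 -1.    ]
```

Request:
drive_tool([
  [[-0.003, 0.003, 0.005], [0, 0, 0]],
  [[0, 0, 0.005], [0, 0, 0]],
  [[0, 0, 0.004], [0, 0, 0]],
  [[0, 0, 0.003], [0, 0, 0]],
  [[0, 0, 0.002], [0, 0, 0]],
  [[0, 0, 0.002], [0, 0, 0]],
  [[0, 0, 0.002], [0, 0, 0]],
  [[0, 0, 0.002], [0, 0, 0]],
  [[0, 0, 0.002], [0, 0, 0]],
  [[0, 0, 0], [0, 0, 0]],
])

```text
time: 14.38
tool_pos: [0.5249, 0.0752, 0.1054]
tool_rot: [0.139, 0.99, 0.001, -0.002]
contact_force: [0.1, 0.4, -0.0]
gripper_width: -0.0
```

```bash
python3 -c "
from h import *
st();s=snap('scene');rim(s);lid(s,.08)"
```

```text
t 14.38 feeder xyz 0.004 0.0003 0.1054 F [ 0.1  0.4 -0. ] w -0.0
tool y ang 74.01 tool z [-0.0034  0.0024 -1.    ]
blue 13 fy [-0.0477 -0.0467 -0.0466 -0.0459] [-0.0431 -0.0429 -0.0428 -0.0422]
blue 10 fy [0.049  0.0497 0.0505 0.0509] [0.0516 0.0516 0.0517 0.052 ]
grey/white 25 fy [-0.0412 -0.0412 -0.0411 -0.0405] [-0.0316 -0.0306 -0.0302 -0.03  ]
grey/white 56 fy [0.0306 0.0322 0.0324 0.0337] [0.057  0.0579 0.0581 0.0587]
lid slopes x,y [ 0.015 -0.002] z0 0.1039 n 460 fy rng -0.0412 0.0447
```

The lid has levelled and is moving down with the finger. I'll keep pressing.

Request:
drive_tool([
  [[0.003, 0, 0.003], [0, 0, 0]],
  [[0, 0, 0.003], [0, 0, 0]],
  [[0, 0, 0.003], [0, 0, 0]],
  [[0, 0, 0.003], [0, 0, 0]],
  [[0, 0, 0.003], [0, 0, 0]],
  [[0, 0, 0.003], [0, 0, 0]],
  [[0, 0, 0.003], [0, 0, 0]],
  [[0, 0, 0.003], [0, 0, 0]],
  [[0, 0, 0.002], [0, 0, 0]],
  [[0, 0, 0], [0, 0, 0]],
])

```text
time: 15.27
tool_pos: [0.5257, 0.0752, 0.0865]
tool_rot: [0.139, 0.99, 0.001, 0.002]
contact_force: [0.2, 0.7, 2.5]
gripper_width: -0.0
```

```bash
python3 -c "
from h import *
st();s=snap('scene');lid(s,.06)
for c,a,m in yellow(s): print(c,a,pts(s)[m].mean(0).round(4))"
```

```text
t 15.27 feeder xyz 0.0047 0.0005 0.0865 F [0.2 0.7 2.5] w -0.0
tool y ang 74.0 tool z [ 3.9e-03  8.0e-04 -1.0e+00]
lid slopes x,y [ 0.053 -0.003] z0 0.086 n 437 fy rng -0.0409 0.0449
[303.70967742 204.64516129] 31 [0.5663 0.0629 0.0928]
```

Request:
drive_tool([
  [[0, 0, 0.003], [0, 0, 0]],
  [[0, 0, 0.003], [0, 0, 0]],
  [[0, 0, 0.003], [0, 0, 0]],
  [[0, 0, 0.003], [0, 0, 0]],
  [[0, 0, 0.003], [0, 0, 0]],
  [[0, 0, 0.003], [0, 0, 0]],
  [[0, 0, 0.002], [0, 0, 0]],
  [[0, 0, 0.002], [0, 0, 0]],
  [[0, 0, 0.002], [0, 0, 0]],
  [[0, 0, 0.002], [0, 0, 0]],
])

```text
time: 16.15
tool_pos: [0.5258, 0.0752, 0.0678]
tool_rot: [0.139, 0.99, -0.0, -0.001]
contact_force: [-8.8, 0.2, 21.9]
gripper_width: -0.0002
```

```bash
python3 -c "
from h import *
st();s=snap('scene');lid(s,.05)
for c,a,m in yellow(s): print(c,a,pts(s)[m].mean(0).round(4))
save(cv2.resize(s['color'][140:240,240:370],(780,600),interpolation=cv2.INTER_CUBIC),'j.png')"
```

```text
t 16.15 feeder xyz 0.0048 0.0005 0.0678 F [-8.8  0.2 21.9] w -0.0002
tool y ang 74.04 tool z [-2.7e-03  2.0e-04 -1.0e+00]
lid slopes x,y [ 0.463 -0.049] z0 0.0719 n 307 fy rng -0.0447 0.0447
[303.47297297 203.64864865] 74 [0.5629 0.0648 0.0922]
```

View pics/j.png

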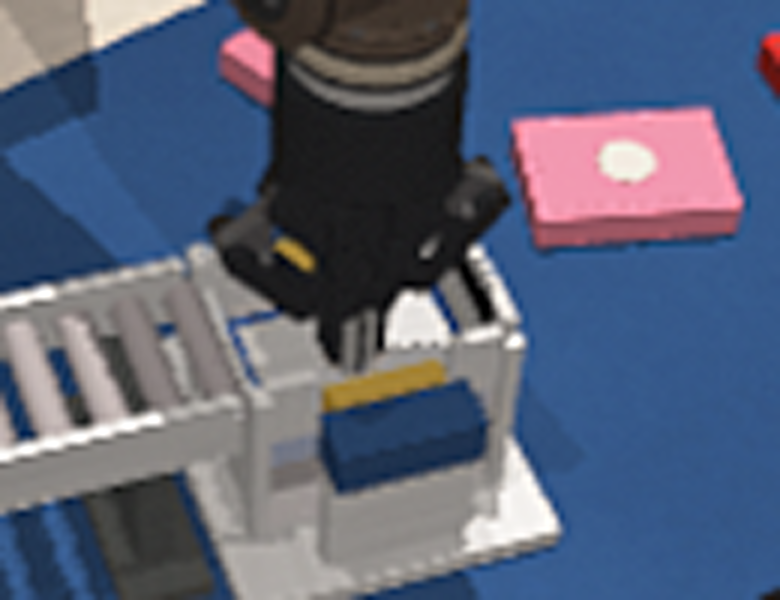

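```bash
cat >> h.py <<'E'
def grid(s):
    P=pts(s);d=P[...,:2]-F0;fx=d@X*1e3;fy=d@Y*1e3;z=P[...,2]*1e3
    print("      y:",list(range(-52,52,8)))
    for x in range(-42,43,6):
        r=[]
        for y in range(-52,52,8):
            m=(fx>=x)&(fx<x+6)&(fy>=y)&(fy<y+8)&(z<130)&(s["range_z"]>0)
            r.append("%4d"%np.median(z[m]) if m.any() else "   .")
        print("%4d"%(x+3)," ".join(r))
E
python3 -c "
from h import *
grid(snap('scene'));grid(snap('top'))"
```

```text
y: [-52, -44, -36, -28, -20, -12, -4, 4, 12, 20, 28, 36, 44]
 -39   90   76   68   66   94   89   88    .    .    .    .    .   75
 -33   95   71   66   65    .   88    .    .    .    .    .    .    .
 -27   66   65   66   66    .    .    .    .    .    .    .    .    .
 -21   77   66   67   67   66    .    .    .    .    .   67   66   66
 -15   88   65   67   66   67   68    .    .    .   65   66   67   66
  -9   85   65   67   67   67   65    .    .    .   65   67   66   65
  -3   83   67   66   94   84   66    .  116    .   66   94   67   77
   3   67   68   67   68   87   67    .  116   65   66   68   67   79
   9    .   66   68  122   89   67  111   86   67   88   66   67  101
  15   86  128  123  121  111   94   96   92   95  116  117   67  102
  21   85  126  121  119    .  113   80  115  112  122  124   65  103
  27    .    .    .    .    .    .    .    .    .    .    .    .  104
  33    .    .    .    .    .    .    .    .    .    .    .    .  109
  39   61   49   49   71   91   93   92   92   92   94  102  103   99
  45   71   64   72   67   91   92   91   92   92   92   94
[... 427 characters left out ...]

  -9   91    .    .    .    .    .    .    .    .    .    .    .    .
  -3   54    .    .    .    .    .    .    .    .    .    .    .    .
   3    .    .    .    .    .    .    .    .    .    .    .    .    .
   9    .    .    .    .    .    .    .    .    .    .    .    .    .
  15    .    .    .    .    .    .    .    .    .    .    .    .    .
  21    .    .    .    .    .    .    .    .    .    .    .    .    .
  27   67    .    .    .    .    .    .    .    .    .    .    .    .
  33   67    .    .    .    .    .    .    .    .    .    .    .    .
  39  103    .    .    .    .    .    .    .    .    .    .    .    .
  45  103    .    .    .    .    .    .    .    .    .    .    .    .
```

The lid lies flat at z≈66–67 mm, below the catches and bottomed. I'll release by lifting straight up, then back away so the view is clear.

Request:
drive_tool([
  [[0, 0, -0.003], [0, 0, 0]],
  [[0, 0, -0.004], [0, 0, 0]],
  [[0, 0, -0.006], [0, 0, 0]],
  [[0, 0, -0.01], [0, 0, 0]],
  [[0, 0, -0.02], [0, 0, 0]],
  [[0, 0, -0.025], [0, 0, 0]],
  [[0, 0, -0.025], [0, 0, 0]],
  [[0, 0, -0.025], [0, 0, 0]],
  [[0, 0, -0.02], [0, 0, 0]],
  [[0, 0, 0], [0, 0, 0]],
])

```text
time: 17.13
tool_pos: [0.5218, 0.0752, 0.2077]
tool_rot: [0.139, 0.99, -0.001, -0.007]
contact_force: [1.3, -0.6, 1.3]
gripper_width: -0.0001
```

Request:
drive_tool([
  [[0, -0.03, 0], [0, 0, 0]],
  [[0, -0.03, 0], [0, 0, 0]],
  [[0, -0.03, 0], [0, 0, 0]],
  [[0, -0.03, 0], [0, 0, 0]],
  [[0, -0.03, 0], [0, 0, 0]],
  [[0, -0.03, 0], [0, 0, 0]],
  [[0, -0.02, 0], [0, 0, 0]],
  [[0, 0, 0], [0, 0, 0]],
  [[0, 0, 0], [0, 0, 0]],
  [[0, 0, 0], [0, 0, 0]],
])

```text
time: 17.97
tool_pos: [0.4604, -0.1221, 0.1995]
tool_rot: [0.137, 0.99, 0.001, -0.011]
contact_force: [0.3, -0.6, -0.1]
gripper_width: -0.0
```

```bash
python3 -c "
from h import *
st();s=snap('scene');grid(s);lid(s,.06,.09);t=snap('top');lid(t,.06,.09)
for q in (s,t):
    for c,a,m in yellow(q): 
        p=ray(q,c,.09);d=p[:2]-F0;print(c.round(1),a,(d@X).round(4),(d@Y).round(4))
save(np.vstack([cv2.resize(q['color'][r[0]:r[0]+60,r[1]:r[1]+150],(780,298),interpolation=cv2.INTER_CUBIC) for q,r in ((s,(165,220)),(t,(180,190)))]),'k.png')"
```

```text
t 17.97 feeder xyz -0.0038 -0.2071 0.1995 F [ 0.3 -0.6 -0.1] w -0.0
tool y ang 74.2 tool z [-0.0214  0.006  -0.9998]
      y: [-52, -44, -36, -28, -20, -12, -4, 4, 12, 20, 28, 36, 44]
 -39   89   96   80   89   91   93   90   92   92   92   96   92   89
 -33   91   83   94   81   86   82   84   85   86   86   88   81   85
 -27   73   74   75   75   75   76   75   74   75   76   73   75   78
 -21   75   74   75   75   74   75   74   73   74   74   75   74   85
 -15   76   74   73   75   74   76   76   75   73   74   74   75   81
  -9   79   75   74   75   74   74   75   76   76   74   76   74   80
  -3   75   75   75   75   73   76   75   74   76   74   74   75   91
   3   86   75   75   75   75   76   75   76   75   76   75   73   78
   9   74   75   76   75   74   74   75   75   75   76   76   74   80
  15   84   74   76   77   76   74   74   74   75   74   75   76   96
  21   86    .    .    .   75   75   75   75   75   74   74   76  100
  27    .    .    .    .   76    .    .    .    .   76   74    .  103
  33  102    .  101    .    .    .    .    .    .    .    .    .  104
  39   52   47   44   70   91   91   92   92   92   92  101  100   75
  45   72   70   77   69   92   91   91   91   92   92   93   91   79
lid slopes x,y [ 0.017 -0.001] z0 0.0752 n 457 fy rng -0.0449 0.0448
lid slopes x,y [ 0.002 -0.01 ] z0 0.0754 n 602 fy rng -0.0423 0.045
[293.  182.7] 172 -0.0342 0.001
[303.7 203.6] 66 0.0417 0.0019
[261.  197.4] 96 0.0393 -0.0003
[253.5 224.2] 83 -0.0407 0.0
```

View pics/k.png

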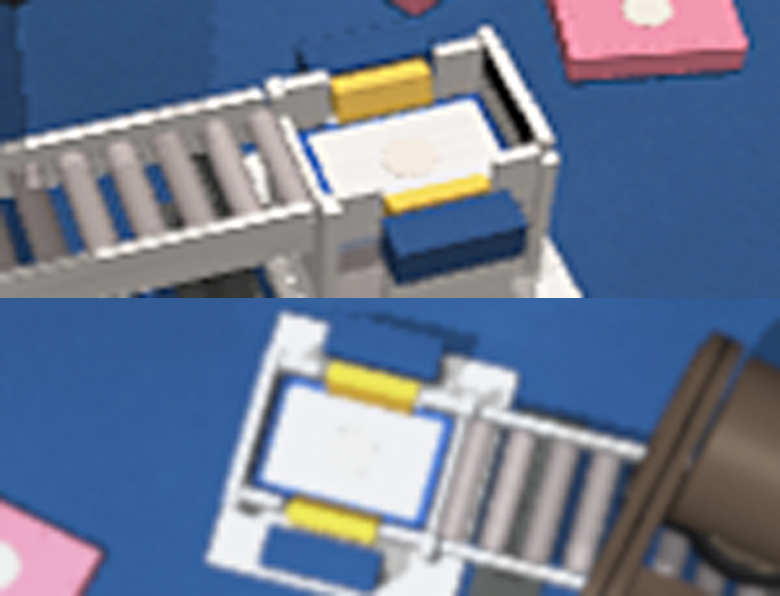

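The carrier sits flat under both shut catches (catches at crop (437,195) and (380,90)), its lid at z≈75 mm. The gripper is clear, so I'm handing in.

```bash
python3 -c "
from station import arm
print(arm.finish_job())"
```

```text
the job is handed in; nothing more can be done
None
```

I rolled the blue carrier along the lane to the end stop, where it dropped into the mouth. I then pressed it down at its centre until it was below the catches, let go, backed away and handed the job in at about 18 s.

**Last checks**
- **Carrier:** after release its lid is flat, within about 0.02 rad, at z ≈ 75 mm. That puts its underside at about 55 mm.
- **Catches:** both look shut, in the same places as at the start.
- **Contact:** the gripper is clear of everything and reads about 0 N.
- **Black carrier and follower:** I did not measure these directly. I infer their positions from the blue carrier's height and from it bottoming out with its lid at about 67 mm.
- **Bystanders:** the gripper never went near them, but I did not re-measure them.

**What went wrong or disagreed**
- **Fingertip height:** depth showed the closed fingertips at about TCP height, not 22 mm ahead as stated. My first push therefore passed over the carrier without moving it, and I repeated it lower.
- **Jam at the stop:** the carrier jammed tilted there until I backed the finger off. It had stopped about 2 mm short, so I nudged it fully home.
- **Pressing:** I pressed about 5 mm off-centre in x. The force peaked at about 22 N upward with 9 N sideways, well under the limits.

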